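# Put the double lid on the lunchbox, lift off the outer lid and hold it

### The job

The packed pink lunchbox stands open, and its double lid lies ready on the green draining mat: a white inner lid with the pink outer lid nested on top. Take the set by the white inner lid, carry both lids together onto the lunchbox, lower them (no dropping) until the inner lid sits fully down and level in the rim, and let go. Then, so that cutlery can be laid in the inner lid, lift off the pink outer lid alone, leave the inner lid seated, and finish still holding the outer lid level about 10 cm above the box, with the lunchbox not shoved about and the fork, chopsticks and snack cup left alone.

Things in the scene. Friction and masses are not known exactly. Their poses are not given: they have to be found in the camera images.
- lunchbox_rim (a point): Centre of the mouth of the open pink two-tier lunchbox, level with its rim top, 82 mm above the worktop. Loose, packed, about 0.75 kg: slides or tips if pushed sideways with over 2 N at the rim. Outside 176 x 60 mm with rounded corners, walls 3 mm, rim rounded, mouth 170 x 54 mm; food at least 12 mm below the rim. x along the 176 mm length, y across, z up. End clips are part of it.
- inner_lid_mid (a point): Centre of the white inner lid, half-way up its grip band: upright sides, 180 x 64 mm, rounded corners, 6 mm below to 6 mm above this point. Take the lid set across the 64 mm, on the long sides. Seated, the band's underside rests on the lunchbox rim (this point 6 mm above the rim) and overhangs the box by 2 mm all round. x along the length, y across, z up; it fits either way round.
- outer_lid_mid (a point): Centre of the pink outer lid, half-way up: hollow cover 168 x 54 mm, 20 mm high, upright sides, top edge rounded 3 mm. It stands loose on the inner lid; nested, this point is 16 mm above inner_lid_mid, its lower edge 10 mm below it on the inner lid's ledge, which shows 5 mm wide at each long side. Take it across the 54 mm, fingertips above the ledge. Axes as the inner lid.
- inner_lid: The same inner lid, loose, about 70 g; origin at the centre of its underside, 14 mm below inner_lid_mid. It starts level on the draining mat, bead down. The 8 mm deep bead under the band, 165.5 x 49.5 mm, round underneath, goes into the lunchbox mouth with 2.2 mm play a side. On top a flat ledge round a 5 mm high upstand, 159 x 45 mm, that rings the cutlery well.
- outer_lid: The same outer lid, about 60 g; origin at the centre of its lower edge, 10 mm below outer_lid_mid. It fits round the inner lid's upstand with 1.5 mm play a side; only its weight holds it there.
- drainmat: Green ribbed draining mat, fixed to the worktop, 250 x 170 x 6 mm, on which the lid set starts. Origin under its centre, on the worktop; x along the 250 mm.
- fork: Steel fork, 140 mm long, lying loose on the worktop along its x; origin on the worktop near its middle. Leave alone.
- chopsticks: Pair of bamboo chopsticks still joined side by side, 200 mm long, lying loose on the worktop along their x; origin on the worktop near the middle. Leave alone.
- snackcup_mid (a point): Middle of the orange plastic snack cup with its hinged flap lid shut, loose, 74 mm across and 74 mm high; the point is 36 mm above the worktop. Leave alone.
Things that resemble listed ones, but are neither listed nor needed, are in the scene too. What is shaped like the outer_lid but blue is not meant.

How it is judged:
By the outcome, as a careful person would: the job done as asked, in the order asked, and still so for the second after the job is handed in, while the arm keeps its last pose, push and grip.
It also fails if it takes over 51 s, if anything falls off the work surface, if the arm or the gripper's body presses on something with over 40 N, if the wrist force passes 120 N, or if a joint passes its speed limit or range.

### The arm

A 7-joint arm with a two-finger parallel gripper is mounted at the origin on the work surface. World frame = base frame: x ahead of the robot, y to its left, z up, the work surface at z = 0. Lengths are in mm, angles in rad, forces in N, time in s.
With the tool pointing down it reaches from about 400 to 875 mm from the base axis. Payload 4.4 kg.
Tool frame: the origin (TCP) lies midway between the tips of the shut fingers; the grasp point (between the pads) lies 19 mm behind it (ctrl.grip_point_offset is the distance from the TCP to the grasp point, in mm); z points along the fingers, x is the direction in which the jaws open and shut, and the axes are right-handed (so a half turn about z gives the same grasp; the last joint's range is limited). The gripper opens to 85 mm and grips with 20 to 120 N. Pads are 22 mm wide; open, the fingers measure 114 mm over their backs; the gripper's body (76 mm by 85 mm) begins 54 mm behind the grasp point. The pads swing forward as they close: fully open they stand 13 mm farther back than shut.
Start: joints at [-1.201, 0.628, 0.038, 1.517, -0.027, 0.996, -0.02], TCP at [274.366, 589.272, 197.613] pointing down, gripper open.
Joint ranges: [-3.06, 3.06], [-0.37, 2.12], [-1.25, 1.32], [0.18, 2.47], [-1.1, 4.24], [0.23, 1.98], [-2.94, 2.94]. Speed limits (rad/s): [2.57, 2.57, 3.14, 3.14, 3.14, 3.14, 3.14].

### API

Orientations are given as [roll, pitch, yaw] about the fixed x, y, z axes, in that order (R = Rz(yaw) Ry(pitch) Rx(roll)).
In Python, from cell import ctrl, viewer gives the robot as it stands.
- The arm moves only by the tool apply_moves, never from a script. Its argument "series" is a list that holds one entry, the list of rows, each a list of 6 numbers: the shift along the tool's x, y, z normalised to -1 to 1, where 1 is 50 mm, then the turn, a rotation vector about the tool's x, y, z normalised to -1 to 1, where 1 is 6 degrees. In form: [[[tx, ty, tz, rx, ry, rz], ...]]. A call has exactly 5 rows; each row shifts and turns the commanded pose from where the row before left it, along the tool's axes as they then stand; what a row does not reach is not made up. A row lasts 1/8 s, in which the tool goes at most 62.5 mm and 10.7 degrees, less where a joint would pass 70% of its speed; a pose out of reach is approached as far as the arm can. A call with a number of a shift or a turn outside -1 to 1 is refused whole. A call with a gripper value outside its range is refused whole. "claw" is the gripper command: -1 is shut, 1 is fully open, values between are in proportion, set as the call begins (left out, the last holds). The fingers move at their own pace and stop on an object; the grip force is fixed at half the most. Time passes only in rows, so rows that do not move let the fingers close, or fill a call up. It gives the time, the measured TCP pose, the force and the opening at its end, in the units of the state.
- ctrl.read_state(): the state, without advancing time (a new reading comes with each control period).
- viewer.get_image(name): name is "scene" or "top" or "wrist"; returns the picture (480x640x3 uint8, blue, green, red); there is no depth.
- viewer.camera_info(name): a dict with "K" (3x3 intrinsics, pixels), "R" (3x3) and "t" (3): a world point X has camera coordinates R X + t. Camera axes: x right, y down, z forward; pixel columns grow to the right and rows downward; lengths in mm; the calibration is good to about 2 mm. The wrist camera is an equidistant fisheye: a pixel r from the principal point sees the ray r / f radians off the axis. A picture is of the moment at which its call begins: read the wrist's pose just before it. camera_info takes no time and is no camera call; for the wrist camera it gives the pose at the moment of the call.
- ctrl.finish_job(): hands the job in, once; it reports no verdict.
Trained networks look in the newest picture that a camera, given by its name, has taken for a name from the list of things; names that differ only in an ending like _2 or _b are one class to them, and where a whole thing is asked for, a point or a joint stands for the part that bears it (a point fixed in the world has none). Each returns a list of dicts, best first, with "score" (0 to 1); they miss things now and then, are a little off and sometimes report something else, mostly with a low value. They report only what shows in the picture. A call takes as long as a camera call. They do not tell look-alikes from the thing itself.
- viewer.find_in(camera, label): "location" ([column, row] as shares, 0 to 1, of the picture: columns of its width, rows of its height, amid what is visible of it).
The state is a dict: "clock": time; "qpos": joint angles; "qd": joint speeds; "tau": joint torques, N m; "eef_pos": TCP position; "tool_rot": TCP orientation; "force": force on the tool from outside, world axes, zero at the start; "torque": the same for the moment, N m; "width": finger opening in mm.
Only numpy, scipy, OpenCV 4.12 (cv2) and the standard library are available. Lean on these libraries where they do the work, as an engineer would, in place of code of your own. Each camera call takes 0.05 s, during which the arm holds its last target. There are 200 camera calls.

## Working session

There is one attempt and no reset: what is moved stays moved. The work goes in short steps, Python scripts to look and compute and a tool call to move; the robot and the scene stay as the last step left them, time stands still between calls to the robot, and variables do not carry over. Pictures are saved under pics/ and viewed, about 8 in all and at most 12, crops included, and the job is handed in when it is done.

Besides the shell and the picture viewer there is one more tool, called after ">>>" in YAML: its name, and indented under it one key for each argument. apply_moves: Moves the arm, as the interface text tells. Scaled input: -1 to 1 covers 50 mm each way for a shift and 6 degrees each way for a turn. Its arguments: {"type":"object","properties":{"series":{"type":"array","items":{"type":"array","items":{"type":"array","items":{"type":"number"}}}},"claw":{"type":"number"}},"required":["series"]}

```bash
mkdir -p pics; ls; python3 - <<'E'
from cell import ctrl, viewer
import cv2, numpy as np
s=ctrl.read_state(); print({k:np.round(v,3).tolist() for k,v in s.items()}, ctrl.grip_point_offset)
for c in ("scene","top"):
    im=viewer.get_image(c); cv2.imwrite(f"pics/{c}0.png",im)
    i=viewer.camera_info(c); print(c,np.round(i["K"],1).tolist(),np.round(i["R"],3).tolist(),np.round(i["t"],1).tolist())
    for l in ("lunchbox_rim","inner_lid_mid","outer_lid_mid","drainmat","fork","chopsticks","snackcup_mid"):
        print(l,[(round(d["score"],2),round(d["location"][0]*640),round(d["location"][1]*480)) for d in viewer.find_in(c,l)])
print(ctrl.read_state()["clock"])
E
```

```text
pics
{'clock': 0.0, 'qpos': [-1.201, 0.629, 0.038, 1.518, -0.027, 0.996, -0.02], 'qd': [0.002, 0.001, -0.001, -0.0, -0.001, 0.0, -0.002], 'tau': [-0.001, -56.339, 1.226, -19.344, 0.011, 0.01, -0.0], 'eef_pos': [274.066, 588.647, 196.695], 'tool_rot': [3.142, 0.002, 1.135], 'force': [-0.196, -0.117, -0.309], 'torque': [-0.055, -0.02, 0.014], 'width': 85.624} 18.700000000000003
scene [[593.3, 0.0, 324.2], [0.0, 593.3, 255.8], [0.0, 0.0, 1.0]] [[-0.799, 0.601, 0.005], [0.413, 0.556, -0.721], [-0.437, -0.574, -0.693]] [503.8, -212.6, 1905.3]
lunchbox_rim [(0.75, 308, 207)]
inner_lid_mid [(0.7, 399, 289)]
outer_lid_mid [(0.95, 400, 273), (0.7, 342, 344)]
drainmat [(0.73, 397, 293)]
fork [(0.59, 469, 363), (0.44, 401, 276)]
chopsticks []
snackcup_mid [(0.88, 282, 276)]
top [[433.4, 0.0, 315.4], [0.0, 433.4, 245.1], [0.0, 0.0, 1.0]] [[-0.015, -1.0, 0.021], [-0.998, 0.014, -0.058], [0.057, -0.022, -0.998]] [4.0, 624.7, 999.0]
lunchbox_rim [(0.83, 410, 291), (0.27, 249, 307)]
inner_lid_mid [(0.9, 260, 292), (0.37, 411, 288)]
outer_lid_mid [(0.83, 247, 307), (0.69, 217, 197)]
drainmat [(0.83, 262, 299)]
fork [(0.56, 128, 291)]
chopsticks [(0.82, 491, 284)]
snackcup_mid [(0.91, 324, 190)]
0.8
```

View pics/top0.png

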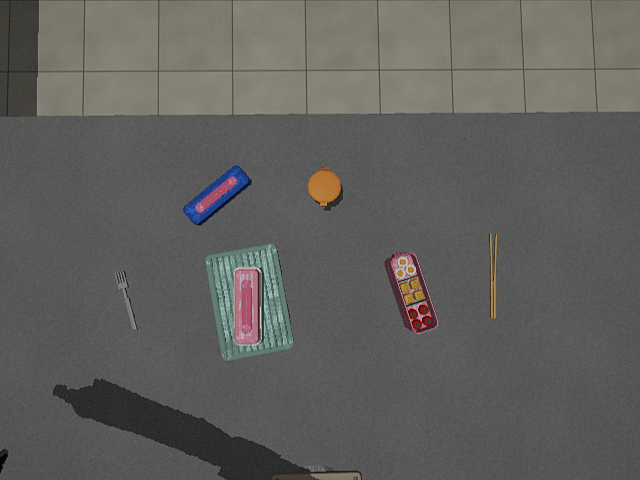

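View pics/scene0.png

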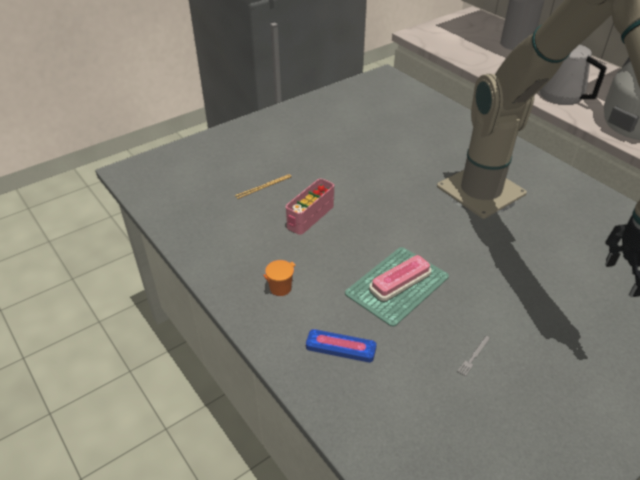

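The top view shows the lid set near (247,307), the lunchbox near (412,292), the blue look-alike at (217,195), the cup at (324,187), the fork at (126,300) and the chopsticks at (493,276). The scene view agrees. Next I measure by colour segmentation.

```bash
cat > h.py <<'E'
import numpy as np, cv2
from cell import ctrl, viewer
from scipy.spatial.transform import Rotation as Ro
def onplane(cam,px,z,info=None):
    i=info or viewer.camera_info(cam); K,R,t=(np.array(i[k],float) for k in("K","R","t"))
    px=np.atleast_2d(np.array(px,float)); u=(px-K[:2,2])/np.array([K[0,0],K[1,1]])
    if cam=="wrist":
        r=np.linalg.norm(u,axis=1,keepdims=True)+1e-12; d=np.c_[u/r*np.sin(r),np.cos(r)]
    else: d=np.c_[u,np.ones(len(u))]
    o=-R.T@t; d=d@R
    return (o+d*((z-o[2])/d[:,2])[:,None])[:,:2]
def rect(pts):
    (c,s,a)=cv2.minAreaRect(pts.astype(np.float32))
    if s[0]<s[1]: s=s[::-1]; a+=90
    a=(a+90)%180-90
    return np.round(c,1),np.round(s,1),round(a,2)
def blob(mask,near):
    m=cv2.morphologyEx(mask.astype(np.uint8),cv2.MORPH_OPEN,np.ones((2,2)))
    cs,_=cv2.findContours(m,cv2.RETR_EXTERNAL,cv2.CHAIN_APPROX_NONE)
    cs=[c for c in cs if cv2.contourArea(c)>100]
    c=min(cs,key=lambda c:abs(cv2.pointPolygonTest(c,tuple(map(float,near)),True)) if cv2.pointPolygonTest(c,tuple(map(float,near)),True)<0 else 0)
    return c[:,0,:].astype(float)
E
python3 - <<'E'
from h import *
im=cv2.imread("pics/top0.png"); hsv=cv2.cvtColor(im,cv2.COLOR_BGR2HSV); H,S,V=cv2.split(hsv)
pink=((H>160)|(H<5))&(S>60)&(V>60)
for z in(46,): print("outer",rect(onplane("top",blob(pink,(247,307)),z)))
lid=(((H>150)|(H<8))&(S>15)&(V>110))|((V>180)&(S<60))
b=blob(lid,(247,307)); print("lidset z26",rect(onplane("top",b,26)))
bx=((((H>150)|(H<40))&(S>60)))
b=blob(bx,(412,292)); print("box82",rect(onplane("top",b,82)), b.min(0),b.max(0))
print("mat",rect(onplane("top",blob((H>60)&(H<100)&(S>40),(220,300)),6)))
for n,p,z in(("cup",(324,187),74),("fork",(126,300),0),("chop",(493,276),0),("blue",(217,195),20)): print(n,onplane("top",p,z).round())
# scene checks
print("scene box",onplane("scene",(308,207),82),"lid",onplane("scene",(400,273),36))
c=np.hstack([cv2.resize(im[235:355,190:310],None,fx=3.3,fy=3.3),cv2.resize(im[235:355,350:470],None,fx=3.3,fy=3.3)]); cv2.imwrite("pics/crop.png",c)
print(hsv[292,432],hsv[292,427],hsv[292,424],hsv[320,388+10],hsv[300,390],hsv[300,396])
E
```

```text
outer (array([484.6, 151.1]), array([164.1,  51.6]), -0.24)
lidset z26 (array([483. , 156.2]), array([171.9,  53. ]), -0.41)
box82 (array([ 513.1, -213.2]), array([183.3,  73. ]), 17.09) [386. 253.] [439. 334.]
mat (array([492.9, 150.3]), array([249.3, 170.5]), 9.76)
cup [[751. -25.]]
fork [[503. 442.]]
chop [[ 546. -430.]]
blue [[745. 224.]]
scene box [[ 556.09684007 -177.32294896]] lid [[489.26824122 147.89575795]]
[15 11 96] [173 107 124] [172 111  71] [30  3 87] [ 0  0 93] [175  88  75]
```

View pics/crop.png

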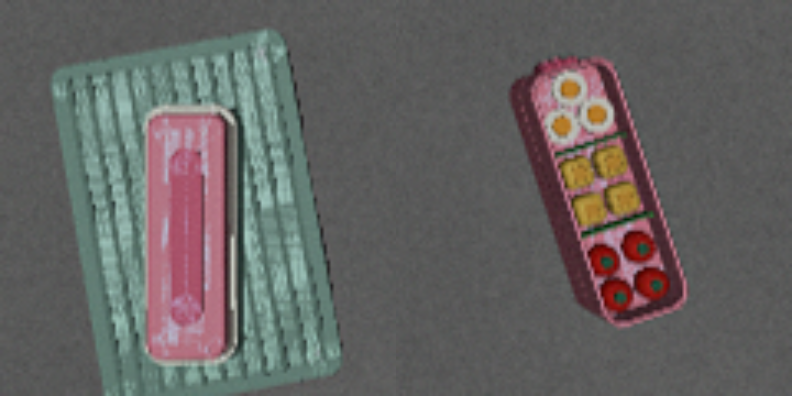

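```bash
cat >> h.py <<'E'
def plan(target,yaw,n,pos=None,rpy=None):
    """rows from the current pose to target (level tool, jaw yaw in deg), n rows; prints tool-axis units"""
    s=ctrl.read_state(); p=np.array(s["eef_pos"] if pos is None else pos,float); R=Ro.from_euler("xyz",s["tool_rot"] if rpy is None else rpy)
    G=Ro.from_euler("xyz",[np.pi,0,np.radians(yaw)])
    w=(R.inv()*G).as_rotvec()/n; d=(np.array(target)-p)/n
    rows=[]
    for k in range(n):
        rows.append(np.r_[R.inv().apply(d)/50,np.degrees(w)/6].round(3).tolist()); R=R*Ro.from_rotvec(w)
    for r in rows: print(r)
def st():
    s=ctrl.read_state(); print("t",round(s["clock"],2),"p",np.round(s["eef_pos"],1),"rpy",np.degrees(s["tool_rot"]).round(2),"F",np.round(s["force"],1),"T",np.round(s["torque"],2),"w",round(s["width"],1))
E
python3 -c "
from h import *
plan([484,151,200],90,10)"
```

```text
[-0.618, 0.75, -0.005, -0.0, -0.0, -0.416]
[-0.65, 0.722, -0.005, -0.0, -0.0, -0.416]
[-0.681, 0.694, -0.005, -0.0, -0.0, -0.416]
[-0.71, 0.663, -0.005, -0.0, -0.0, -0.416]
[-0.738, 0.632, -0.005, -0.0, -0.0, -0.416]
[-0.765, 0.599, -0.005, -0.0, -0.0, -0.416]
[-0.791, 0.565, -0.005, -0.0, -0.0, -0.416]
[-0.814, 0.53, -0.005, -0.0, -0.0, -0.416]
[-0.837, 0.494, -0.005, -0.0, -0.0, -0.416]
[-0.857, 0.457, -0.005, -0.0, -0.0, -0.416]
```

>>> apply_moves:
  series:
    - [[-0.62,0.75,-0.005,0,0,-0.416],[-0.65,0.72,-0.005,0,0,-0.416],[-0.68,0.69,-0.005,0,0,-0.416],[-0.71,0.66,-0.005,0,0,-0.416],[-0.74,0.63,-0.005,0,0,-0.416]]
  claw: 1

```text
clock: 1.42
eef_pos: [379.4, 368.8, 199.1]
tool_rot: [3.141, -0.001, 1.354]
force: [1.6, 0.4, -0.1]
width: 85.5
```

>>> apply_moves:
  series:
    - [[-0.765,0.6,0,0,0,-0.416],[-0.79,0.565,0,0,0,-0.416],[-0.814,0.53,0,0,0,-0.416],[-0.837,0.494,0,0,0,-0.416],[-0.857,0.457,0,0,0,-0.416]]

```text
clock: 2.05
eef_pos: [484.2, 149.6, 199.1]
tool_rot: [3.141, -0.0, 1.572]
force: [0.9, 0.4, -0.5]
width: 85.3
```

```bash
python3 - <<'E'
from h import *
st()
im=viewer.get_image("wrist"); i=viewer.camera_info("wrist"); cv2.imwrite("pics/w1.png",im); np.savez("w1.npz",**{k:np.array(i[k]) for k in("K","R","t")})
print(np.round(i["K"],1).tolist(),np.round(i["R"],3).tolist(), (-np.array(i["R"]).T@np.array(i["t"])).round(1))
for l in ("lunchbox_rim","inner_lid_mid","outer_lid_mid"):
    print(l,[(round(d["score"],2),round(d["location"][0]*640),round(d["location"][1]*480)) for d in viewer.find_in("wrist",l)])
E
```

```text
t 2.05 p [484.2 149.6 199.1] rpy [ 1.7996e+02 -2.0000e-02  9.0070e+01] F [ 0.9  0.4 -0.5] T [ 0.02 -0.04  0.03] w 85.3
[[371.6, 0.0, 321.8], [0.0, 371.6, 236.9], [0.0, 0.0, 1.0]] [[0.005, 1.0, -0.006], [0.96, -0.004, 0.279], [0.279, -0.007, -0.96]] [419.1 142.7 375.5]
lunchbox_rim [(0.95, 25, 253), (0.69, 157, 435)]
inner_lid_mid [(0.94, 298, 177)]
outer_lid_mid [(0.93, 409, 388), (0.68, 325, 209), (0.16, 357, 192)]
```

View pics/w1.png

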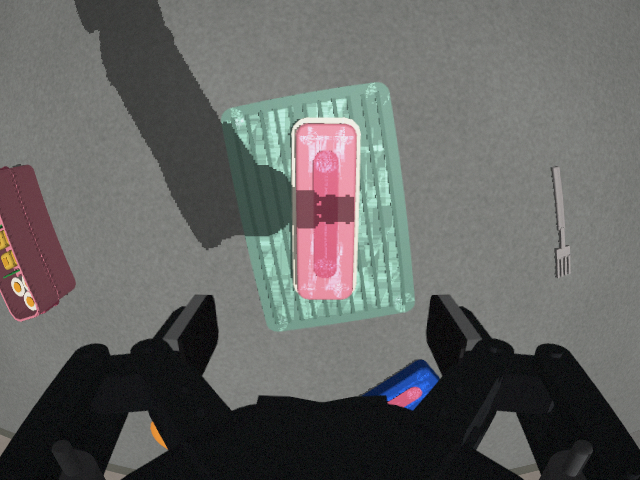

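The wrist view shows the lid set at columns 292-361 and rows 118-300, with the box clipped at the left edge. I measure the lid set from this view.

```bash
python3 - <<'E'
from h import *
im=cv2.imread("pics/w1.png"); info=dict(np.load("w1.npz")); H,S,V=cv2.split(cv2.cvtColor(im,cv2.COLOR_BGR2HSV))
pink=((H>160)|(H<8))&(S>60)&(V>60)
notgreen=~((H>60)&(H<105)&(S>25))
lid=(pink|((V>170)&(S<45)&notgreen))
for n,m,zs in(("pink",pink,(46,41,26)),("lid",lid,(26,14))):
    b=blob(m,(325,240))
    for z in zs:
        P=onplane("wrist",b,z,info); print(n,z,rect(P),P.min(0).round(1),P.max(0).round(1))
for r in (140,160,180,235,260,280):
    a=np.where(pink[r,280:380])[0]+280; l=np.where(lid[r,280:380])[0]+280
    p=onplane("wrist",[[a.min()-.5,r],[a.max()+.5,r]],44,info); q=onplane("wrist",[[l.min()-.5,r],[l.max()+.5,r]],26,info)
    print(r,p.round(1).tolist(),p[:,1].mean().round(1),q.round(1).tolist(),q[:,1].mean().round(1))
E
```

```text
pink 46 (array([495.7, 144.2]), array([167.1,  53.5]), -0.55) [412.  116.7] [579.2 171.6]
pink 41 (array([496.9, 144.2]), array([169.6,  54.3]), -0.55) [411.9 116.4] [581.7 172. ]
pink 26 (array([500.3, 144.3]), array([177.3,  56.7]), -0.55) [411.6 115.2] [588.9 173.4]
lid 26 (array([497.4, 144.3]), array([183.1,  64.6]), -0.58) [405.9 111.2] [588.9 177.1]
lid 14 (array([500.1, 144.3]), array([189.4,  66.9]), -0.58) [405.5 110.1] [594.8 178.3]
140 [[426.1, 117.4], [426.3, 171.3]] 144.4 [[426.4, 112.3], [426.6, 175.7]] 144.0
160 [[444.0, 117.1], [444.2, 170.5]] 143.8 [[445.3, 112.0], [445.5, 175.8]] 143.9
180 [[462.1, 116.8], [462.3, 170.7]] 143.8 [[464.4, 111.6], [464.6, 176.0]] 143.8
235 [[513.4, 116.7], [513.6, 169.6]] 143.1 [[518.5, 111.3], [518.8, 175.0]] 143.2
260 [[538.1, 116.0], [538.3, 169.2]] 142.6 [[544.5, 110.6], [544.8, 174.6]] 142.6
280 [[558.7, 115.4], [558.9, 169.6]] 142.5 [[566.3, 110.9], [566.5, 175.2]] 143.0
```

The wrist pose was read 0.05 s after the picture while the arm was still settling. I retake it with the arm at rest.

```bash
cat >> h.py <<'E'
def snap(name):
    i=viewer.camera_info("wrist"); im=viewer.get_image("wrist"); cv2.imwrite(f"pics/{name}.png",im); return im,i
def masks(im):
    H,S,V=cv2.split(cv2.cvtColor(im,cv2.COLOR_BGR2HSV))
    pink=((H>160)|(H<8))&(S>60)&(V>60)
    return pink, pink|((V>170)&(S<45)&~((H>60)&(H<105)&(S>25)))
E
python3 - <<'E'
from h import *
st(); im,info=snap("w2"); st(); print((-np.array(info["R"]).T@np.array(info["t"])).round(1))
pink,lid=masks(im)
for n,m,z in(("pink",pink,44),("lid",lid,26)):
    P=onplane("wrist",blob(m,(325,240)),z,info); print(n,z,rect(P),P.min(0).round(1),P.max(0).round(1))
E
```

```text
t 2.25 p [483.8 150.2 198.9] rpy [ 1.7999e+02 -2.0000e-02  8.9820e+01] F [-0.3  0.7 -0.1] T [ 0.03  0.02 -0.04] w 85.7
t 2.3 p [483.3 151.6 198.9] rpy [-1.7999e+02 -4.0000e-02  8.9970e+01] F [-1.2  0.2 -0.1] T [0.05 0.01 0.03] w 85.4
[416.  150.4 375.5]
pink 44 (array([492.4, 153.5]), array([167.2,  54. ]), -0.07) [408.8 126.5] [576.  180.5]
lid 26 (array([493.7, 153.8]), array([182. ,  64.7]), -0.04) [402.7 121.4] [584.7 186.2]
```

```bash
python3 - <<'E'
from h import *
def mat(im,cam,info,c):
    H,S,V=cv2.split(cv2.cvtColor(im,cv2.COLOR_BGR2HSV)); pink,lid=masks(im)
    m=((H>60)&(H<105)&(S>25)); m[:100]&=False if cam=="top" else True
    m=cv2.morphologyEx(m.astype(np.uint8),cv2.MORPH_CLOSE,np.ones((9,9)))
    P=onplane(cam,blob(m,c),6,info); print(cam,"mat",rect(P),P.min(0).round(1),P.max(0).round(1))
im,info=snap("w3"); mat(im,"wrist",info,(380,250))
pink,lid=masks(im)
for n,m,z in(("pink",pink,44),("lid",lid,26)):
    P=onplane("wrist",blob(m,(325,240)),z,info); print(n,z,rect(P),P.min(0).round(1),P.max(0).round(1))
mat(cv2.imread("pics/top0.png"),"top",None,(220,300))
mat(cv2.imread("pics/scene0.png"),"scene",None,(370,280))
i=viewer.camera_info("wrist"); X=np.array(i["R"])@np.array([483.5,151,199])+i["t"]; a=np.arctan2(np.hypot(X[0],X[1]),X[2]); print("tcp px",np.array([321.8,236.9])+371.6*a*X[:2]/np.hypot(X[0],X[1]))
t=viewer.camera_info("top"); print("topcam",(-np.array(t["R"]).T@np.array(t["t"])).round(1))
im=cv2.imread("pics/scene0.png"); p,l=masks(im); P=onplane("scene",blob(p,(400,273)),46); print("scene pink",rect(P))
E
```

```text
wrist mat (array([501.1, 152. ]), array([251.5, 171.3]), 9.81) [365.2  49.2] [636.7 255.6]
pink 44 (array([492.4, 153.4]), array([168.2,  53.8]), -0.16) [408.2 126.4] [576.4 180.4]
lid 26 (array([493.8, 153.7]), array([183. ,  64.7]), -0.23) [402.2 121. ] [585.2 186.1]
top mat (array([492.9, 150.5]), array([251.5, 171.2]), 9.74) [357.8  48.4] [627.2 253.3]
scene mat (array([500.7, 156.9]), array([254.3, 173. ]), 9.62) [363.7  53.1] [636.6 260.3]
tcp px [319.33706364 270.24673411]
topcam [ 566.3   17.3 1033.1]
scene pink (array([497.3, 163.9]), array([176.2,  62.3]), -0.45)
```

The mat check shows the wrist and scene cameras agree, with the top camera about 8 mm low in x. I look at the box with the wrist camera from the same relative pose, so bias cancels.

```bash
python3 -c "
from h import *
plan([512,-220,250],107,10)"
```

```text
[-0.745, 0.057, -0.103, -0.0, -0.001, -0.282]
[-0.746, 0.035, -0.103, -0.0, -0.001, -0.282]
[-0.747, 0.013, -0.103, -0.0, -0.001, -0.282]
[-0.747, -0.009, -0.103, -0.0, -0.001, -0.282]
[-0.746, -0.031, -0.103, -0.0, -0.001, -0.282]
[-0.745, -0.053, -0.103, -0.0, -0.001, -0.282]
[-0.743, -0.075, -0.102, -0.0, -0.001, -0.282]
[-0.741, -0.097, -0.102, -0.0, -0.001, -0.282]
[-0.737, -0.119, -0.102, -0.0, -0.001, -0.282]
[-0.734, -0.141, -0.102, -0.0, -0.001, -0.282]
```

>>> apply_moves:
  series:
    - [[-0.745,0.057,-0.103,0,0,-0.28],[-0.745,0.035,-0.103,0,0,-0.28],[-0.745,0.013,-0.103,0,0,-0.28],[-0.745,-0.009,-0.103,0,0,-0.28],[-0.745,-0.03,-0.103,0,0,-0.28]]

```text
clock: 2.98
eef_pos: [497.7, -34.0, 224.9]
tool_rot: [3.141, -0.001, 1.722]
force: [0.6, 1.1, -0.5]
width: 85.6
```

>>> apply_moves:
  series:
    - [[-0.745,-0.053,-0.103,0,0,-0.28],[-0.745,-0.075,-0.103,0,0,-0.28],[-0.74,-0.097,-0.103,0,0,-0.28],[-0.74,-0.119,-0.103,0,0,-0.28],[-0.735,-0.14,-0.103,0,0,-0.28]]

```text
clock: 3.6
eef_pos: [512.5, -220.3, 250.6]
tool_rot: [3.141, -0.001, 1.868]
force: [-0.2, 0.0, 0.5]
width: 85.1
```

```bash
python3 - <<'E'
from h import *
for k in range(4): viewer.get_image("wrist")   # let the arm settle
st(); im,info=snap("b1"); st()
np.savez("b1.npz",**{k:np.array(info[k]) for k in("K","R","t")})
print([(round(d["score"],2),round(d["location"][0]*640),round(d["location"][1]*480)) for d in viewer.find_in("wrist","lunchbox_rim")])
E
```

```text
t 3.8 p [ 512.1 -220.   250.2] rpy [ 1.7999e+02 -5.0000e-02  1.0684e+02] F [-0.4  0.5 -0.2] T [ 0.03 -0.03 -0.05] w 85.6
t 3.85 p [ 512.1 -219.1  250.1] rpy [ 1.7999e+02 -8.0000e-02  1.0692e+02] F [-0.1  0.2 -0.4] T [-0.01  0.01 -0.01] w 85.2
[(0.61, 318, 203)]
```

View pics/b1.png

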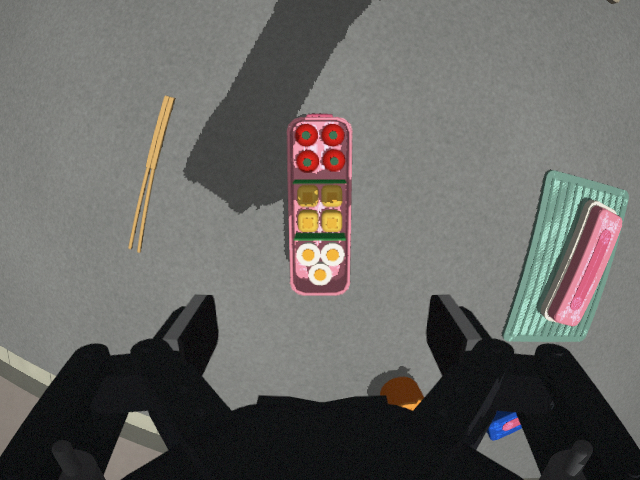

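The box rim spans columns 287-352 and rows 118-295, nearly vertical, with the food visible inside. Now I fit the rim outline.

```bash
python3 - <<'E'
from h import *
im=cv2.imread("pics/b1.png"); info=dict(np.load("b1.npz")); H,S,V=cv2.split(cv2.cvtColor(im,cv2.COLOR_BGR2HSV))
m=(S>60); m[:, :270]=0; m[:,375:]=0; m[:100]=0; m[315:]=0
m=cv2.morphologyEx(m.astype(np.uint8),cv2.MORPH_CLOSE,np.ones((7,7)))
b=blob(m,(320,205)); P=onplane("wrist",b,80,info); print("all",rect(P),b.min(0),b.max(0))
for r in range(130,290,20):
    a=np.where(m[r])[0]; p=onplane("wrist",[[a.min()-.5,r],[a.max()+.5,r]],80,info); print(r,a.min(),a.max(),p.round(1).tolist(),p.mean(0).round(1),np.linalg.norm(p[1]-p[0]).round(1))
for c in range(300,345,8):
    a=np.where(m[:,c])[0]; print(c,a.min(),a.max(),onplane("wrist",[[c,a.min()-.5],[c,a.max()+.5]],80,info).round(1).tolist())
cv2.imwrite("pics/b1c.png",cv2.resize(im[100:310,250:390],None,fx=4,fy=4)[:,:][:840][:600])
E
```

```text
all (array([ 517. , -220.9]), array([180.5,  60.2]), 17.08) [288. 114.] [352. 296.]
130 287 351 [[453.7, -272.6], [436.4, -215.2]] [ 445.1 -243.9] 60.0
150 287 351 [[471.7, -267.3], [454.2, -209.6]] [ 463.  -238.4] 60.3
170 287 351 [[489.8, -262.0], [472.2, -203.9]] [ 481. -233.] 60.8
190 288 351 [[507.8, -255.9], [490.3, -198.1]] [ 499. -227.] 60.4
210 288 350 [[526.4, -250.6], [508.9, -193.1]] [ 517.7 -221.9] 60.2
230 289 350 [[545.2, -244.4], [527.7, -187.0]] [ 536.5 -215.7] 60.0
250 289 349 [[564.8, -238.9], [547.3, -181.6]] [ 556.1 -210.3] 60.0
270 290 349 [[584.9, -232.4], [567.4, -175.0]] [ 576.1 -203.7] 60.1
300 117 294 [[438.2, -264.2], [607.8, -215.0]]
308 114 295 [[433.4, -257.9], [606.4, -206.9]]
316 113 295 [[430.4, -251.1], [604.0, -199.0]]
324 114 295 [[429.2, -243.9], [601.6, -191.2]]
332 115 295 [[427.9, -236.6], [599.2, -183.3]]
340 118 293 [[428.4, -228.7], [594.7, -176.1]]
```

```bash
python3 -c "
from h import *
plan([492.4,153.5,120],89.8,10)"
```

```text
[0.723, 0.18, 0.261, -0.0, -0.001, 0.286]
[0.728, 0.158, 0.261, -0.0, -0.001, 0.286]
[0.733, 0.136, 0.261, -0.0, -0.001, 0.286]
[0.737, 0.114, 0.261, -0.0, -0.001, 0.286]
[0.74, 0.092, 0.261, -0.0, -0.001, 0.286]
[0.742, 0.07, 0.261, -0.0, -0.001, 0.286]
[0.744, 0.047, 0.261, -0.0, -0.001, 0.286]
[0.745, 0.025, 0.261, -0.0, -0.001, 0.286]
[0.746, 0.003, 0.26, -0.0, -0.001, 0.286]
[0.745, -0.02, 0.26, -0.0, -0.001, 0.286]
```

>>> apply_moves:
  series:
    - [[0.725,0.18,0.0,0,0,0.285],[0.73,0.158,0.2,0,0,0.285],[0.733,0.136,0.3,0,0,0.285],[0.737,0.114,0.3,0,0,0.285],[0.74,0.092,0.3,0,0,0.285]]
  claw: 0.76

```text
clock: 4.53
eef_pos: [501.9, -31.8, 195.0]
tool_rot: [3.141, -0.001, 1.717]
force: [1.3, -0.2, 0.3]
width: 74.9
```

>>> apply_moves:
  series:
    - [[0.742,0.07,0.3,0,0,0.285],[0.744,0.047,0.3,0,0,0.285],[0.745,0.025,0.3,0,0,0.285],[0.745,0.003,0.3,0,0,0.285],[0.745,-0.02,0.3,0,0,0.285]]

```text
clock: 5.15
eef_pos: [491.9, 154.2, 120.0]
tool_rot: [-3.141, -0.001, 1.567]
force: [1.2, 0.7, 0.0]
width: 75.3
```

```bash
cat >> h.py <<'E'
def mean(n=4):
    """mean TCP pose over n camera periods (noise)"""
    P=[];Y=[];Fz=[]
    for k in range(n):
        s=ctrl.read_state(); P.append(s["eef_pos"]); Y.append(np.degrees(s["tool_rot"][2])); Fz.append(s["force"]); viewer.get_image("wrist")
    print("mean",np.mean(P,0).round(2),"sd",np.std(P,0).round(2),"yaw",round(np.mean(Y),2),"F",np.mean(Fz,0).round(2),"w",round(ctrl.read_state()["width"],1)); return np.mean(P,0),np.mean(Y)
E
python3 - <<'E'
from h import *
viewer.get_image("wrist");viewer.get_image("wrist")
mean(); im,info=snap("w4"); pink,lid=masks(im)
for n,m,z in(("pink",pink,44),("lid",lid,26)):
    B=blob(m,(325,240)); P=onplane("wrist",B,z,info); print(n,z,rect(P),P.min(0).round(1),P.max(0).round(1),B.min(0),B.max(0))
for r in range(100,330,30):
    o=[]
    for m,z in((pink,43),(lid,26)):
        a=np.where(m[r,220:420])[0]+220
        if len(a): o.append((a.min(),a.max(),onplane("wrist",[[a.min()-.5,r],[a.max()+.5,r]],z,info).mean(0).round(1).tolist()))
    print(r,o)
E
```

```text
mean [491.35 154.49 119.8 ] sd [0.77 2.43 0.51] yaw 90.03 F [ 0.14 -0.33  0.49] w 75.6
pink 44 (array([492.3, 153.4]), array([167.8,  53.8]), -0.18) [408.4 126.3] [576.3 180.3] [286. 109.] [365. 333.]
lid 26 (array([494.5, 153.5]), array([184.9,  64.6]), -0.19) [402.1 121. ] [587.  185.9] [281. 102.] [370. 333.]
100 []
130 [(np.int64(285), np.int64(364), [422.6, 152.8]), (np.int64(281), np.int64(369), [422.4, 153.2])]
160 [(np.int64(286), np.int64(363), [443.2, 152.7]), (np.int64(281), np.int64(368), [444.4, 152.8])]
190 [(np.int64(286), np.int64(363), [464.1, 152.7]), (np.int64(286), np.int64(367), [466.7, 154.2])]
220 [(np.int64(287), np.int64(362), [485.5, 152.6]), (np.int64(287), np.int64(362), [489.6, 152.7])]
250 [(np.int64(288), np.int64(361), [507.8, 152.6]), (np.int64(288), np.int64(366), [513.3, 154.6])]
280 [(np.int64(289), np.int64(360), [531.2, 152.5]), (np.int64(285), np.int64(364), [538.3, 152.6])]
310 [(np.int64(290), np.int64(359), [556.3, 152.5]), (np.int64(285), np.int64(363), [565.1, 152.2])]
```

View pics/w4.png

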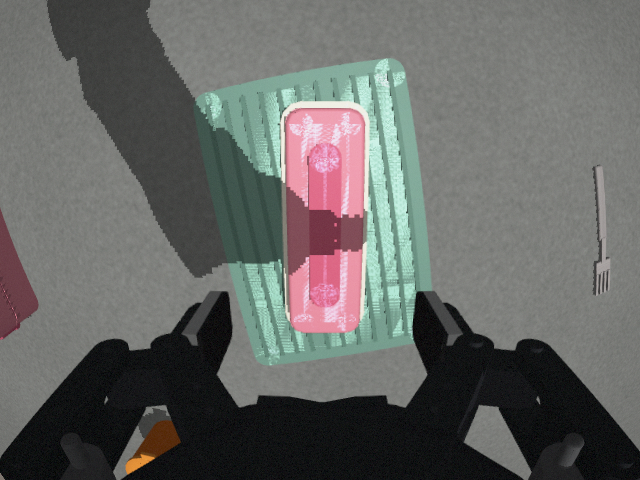

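The fingers straddle the lid set evenly: tips at about columns 225 and 420, lid at 281-369. I descend and use a gentle touch on the mat to find the tip height.

>>> apply_moves:
  series:
    - [[0,0,0.5,0,0,0],[0,0,0.5,0,0,0],[0,0,0.5,0,0,0],[0,0,0.4,0,0,0],[0,0,0,0,0,0]]

```text
clock: 6.12
eef_pos: [492.2, 149.7, 24.6]
tool_rot: [-3.139, 0.001, 1.564]
force: [0.5, 1.2, 0.1]
width: 75.4
```

```bash
python3 - <<'E'
from h import *
mean(3); im,info=snap("w5")
pink,lid=masks(im)
for n,m,z in(("pink",pink,44),("lid",lid,26)):
    P=onplane("wrist",blob(m,(325,240)),z,info); print(n,z,rect(P),P.min(0).round(1),P.max(0).round(1))
E
```

```text
mean [492.89 150.14  25.37] sd [0.52 0.34 0.57] yaw 89.61 F [0.31 0.46 0.35] w 75.3
pink 44 (array([487.3, 153.3]), array([158.4,  53.9]), -0.2) [408.1 126.1] [566.5 180.2]
lid 26 (array([491.9, 153.3]), array([181. ,  64.7]), -0.26) [401.3 120.6] [582.4 185.8]
```

View pics/w5.png

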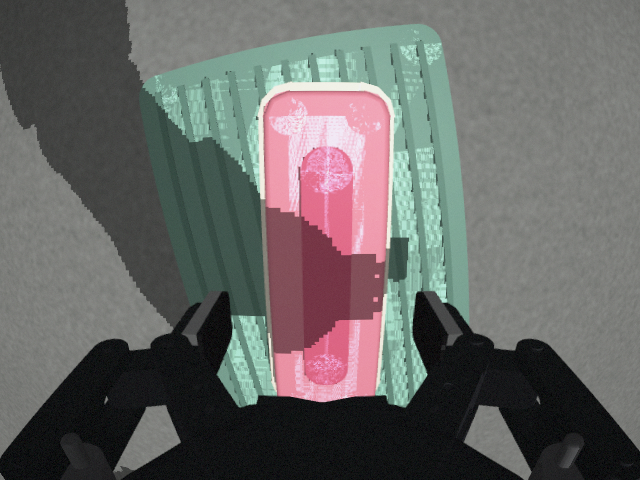

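The lid sits about 2-3 mm to +y of the finger mid-line (lid mid column about 326, fingers about 322). I correct that and continue down.

>>> apply_moves:
  series:
    - [[0.05,0,0.1,0,0,0.04],[0,0,0.1,0,0,0],[0,0,0.1,0,0,0],[0,0,0.06,0,0,0],[0,0,0,0,0,0]]

```text
clock: 6.95
eef_pos: [492.7, 153.5, 7.0]
tool_rot: [-3.141, 0.0, 1.561]
force: [-0.1, -0.1, -0.2]
width: 75.3
```

>>> apply_moves:
  series:
    - [[0,0,0.04,0,0,0],[0,0,0.04,0,0,0],[0,0,0,0,0,0],[0,0,0,0,0,0],[0,0,0,0,0,0]]

```text
clock: 7.58
eef_pos: [493.0, 153.6, 3.4]
tool_rot: [3.141, -0.0, 1.561]
force: [-0.2, 0.8, 0.6]
width: 75.1
```

```bash
python3 -c "
from h import *
mean(4)"
```

```text
mean [493.02 153.6    3.42] sd [0.01 0.02 0.01] yaw 89.45 F [-0.16  0.02  0.04] w 75.0
```

>>> apply_moves:
  series:
    - [[0,0,0.04,0,0,0.04],[0,0,0,0,0,0],[0,0,0.04,0,0,0],[0,0,0,0,0,0],[0,0,0,0,0,0]]

```text
clock: 8.4
eef_pos: [493.0, 153.6, -0.7]
tool_rot: [-3.142, -0.0, 1.557]
force: [-0.5, 0.9, -0.1]
width: 75.1
```

>>> apply_moves:
  series:
    - [[0,0,0.03,0,0,0],[0,0,0,0,0,0],[0,0,0.03,0,0,0],[0,0,0,0,0,0],[0,0,0,0,0,0]]

```text
clock: 9.02
eef_pos: [493.0, 153.6, -3.7]
tool_rot: [-3.142, -0.0, 1.557]
force: [-0.1, 0.2, 0.5]
width: 75.2
```

>>> apply_moves:
  series:
    - [[0,0,0.02,0,0,-0.1],[0,0,0,0,0,0],[0,0,0.02,0,0,0],[0,0,0,0,0,0],[0,0,0,0,0,0]]

```text
clock: 9.65
eef_pos: [493.0, 153.6, -5.7]
tool_rot: [-3.142, -0.0, 1.567]
force: [-0.2, -0.7, -0.8]
width: 75.5
```

>>> apply_moves:
  series:
    - [[0,0,-0.11,0,0,0],[0,0,0,0,0,0],[0,0,0,0,0,0],[0,0,0,0,0,0],[0,0,0,0,0,0]]

```text
clock: 10.28
eef_pos: [492.9, 153.6, -0.2]
tool_rot: [-3.141, 0.0, 1.567]
force: [-0.0, 0.4, -0.1]
width: 75.1
```

>>> apply_moves:
  series:
    - [[0,0,0,0,0,0],[0,0,0,0,0,0],[0,0,0,0,0,0],[0,0,0,0,0,0],[0,0,0,0,0,0]]
  claw: 0.2

```text
clock: 10.9
eef_pos: [492.9, 153.6, 0.2]
tool_rot: [3.142, -0.0, 1.567]
force: [-1.2, -0.8, 6.7]
width: 52.0
```

```bash
python3 -c "
from h import *
mean(3)
im,info=snap('w6')
pink,lid=masks(im)
for n,m,z in(('pink',pink,44),('lid',lid,26)):
    P=onplane('wrist',blob(m,(325,240)),z,info); print(n,z,rect(P),P.min(0).round(1),P.max(0).round(1))
"
```

```text
mean [4.9295e+02 1.5358e+02 2.5000e-01] sd [0.01 0.01 0.  ] yaw 89.8 F [-0.69 -0.81  5.59] w 52.2
pink 44 (array([475.5, 154. ]), array([135.2,  54. ]), -0.09) [407.9 127. ] [543.1 181. ]
lid 26 (array([480.3, 153.2]), array([157.6,  64.8]), -0.14) [401.5 120.9] [559.1 185.7]
```

View pics/w6.png

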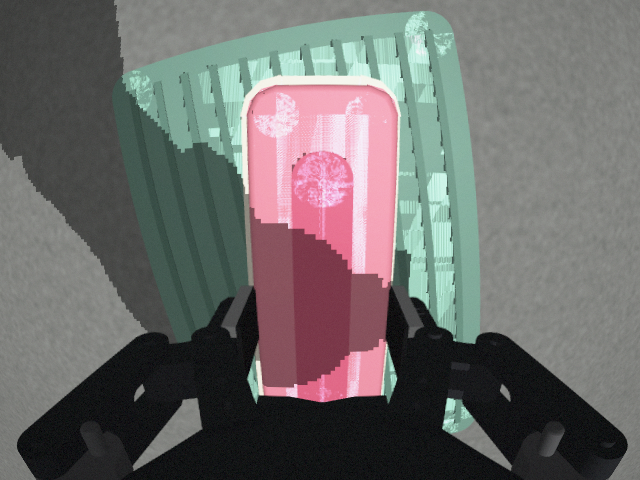

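Width reads 52, where the 64 mm band should have stopped the fingers. I project candidate pad positions into the picture to see where the pads really are.

```bash
cat >> h.py <<'E'
def projw(X,i):
    X=np.array(i["R"])@np.array(X,float)+np.array(i["t"]); K=np.array(i["K"]); r=np.hypot(X[0],X[1]); a=np.arctan2(r,X[2]); return (K[:2,2]+K[0,0]*a*X[:2]/r).round(0)
E
python3 - <<'E'
from h import *
i=viewer.camera_info("wrist")
for h in(26,32):
  for z in(0,8,20,30,40):
    print(h,z,*[projw([x,153.6+s*h,z],i) for x in(482,504) for s in(-1,1)])
s=ctrl.read_state(); print(s["width"],np.round(s["force"],1),np.round(s["torque"],2))
im=cv2.imread("pics/w6.png")[270:400,190:470]; cv2.imwrite("pics/w6c.png",cv2.resize(im,None,fx=2.8,fy=2.8,interpolation=cv2.INTER_CUBIC)*1)
b=cv2.convertScaleAbs(cv2.imread("pics/w6c.png"),alpha=2.2,beta=20); cv2.imwrite("pics/w6c.png",b)
E
```

```text
26 0 [270. 249.] [374. 249.] [272. 289.] [372. 289.]
26 8 [268. 254.] [376. 254.] [270. 295.] [374. 295.]
26 20 [264. 262.] [379. 262.] [267. 306.] [377. 306.]
26 30 [261. 270.] [383. 270.] [264. 316.] [380. 316.]
26 40 [257. 279.] [387. 279.] [261. 327.] [383. 326.]
32 0 [259. 249.] [385. 248.] [261. 289.] [383. 288.]
32 8 [256. 254.] [388. 254.] [259. 295.] [386. 295.]
32 20 [251. 262.] [392. 262.] [255. 306.] [389. 305.]
32 30 [247. 270.] [397. 270.] [251. 315.] [393. 315.]
32 40 [243. 279.] [401. 279.] [247. 326.] [397. 326.]
52.04580803548878 [-0.8 -0.4  5.3] [-0.02  0.29 -0.  ]
```

View pics/w6c.png

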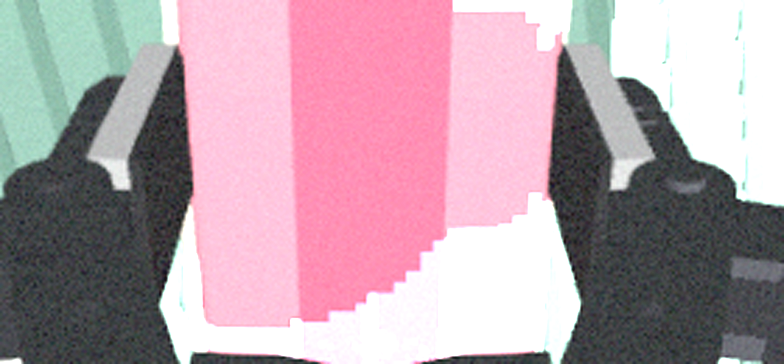

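```bash
python3 - <<'E'
from h import *
im=viewer.get_image("scene"); i=viewer.camera_info("scene")
K,R,t=(np.array(i[k]) for k in("K","R","t"))
def pj(X): c=K@(R@np.array(X,float)+t); return c[:2]/c[2]
x0,y0=330,170; f=6
c=cv2.resize(im[y0:y0+130,x0:x0+130],None,fx=f,fy=f,interpolation=cv2.INTER_CUBIC)[:600]
for X,col in(([493,153.6,0],(0,0,255)),([493,153.6,45],(255,0,0)),([493,153.6,19],(0,255,255)),([402,153.5,26],(0,255,0)),([583,185.5,26],(0,255,0)),([583,121.5,26],(0,255,0))):
    p=(pj(X)-[x0,y0])*f; cv2.drawMarker(c,tuple(p.astype(int).tolist()),col,cv2.MARKER_CROSS,16,2)
cv2.imwrite("pics/s2.png",cv2.convertScaleAbs(c,alpha=1.4,beta=10))
E
```

```text
(no output)
```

View pics/s2.png

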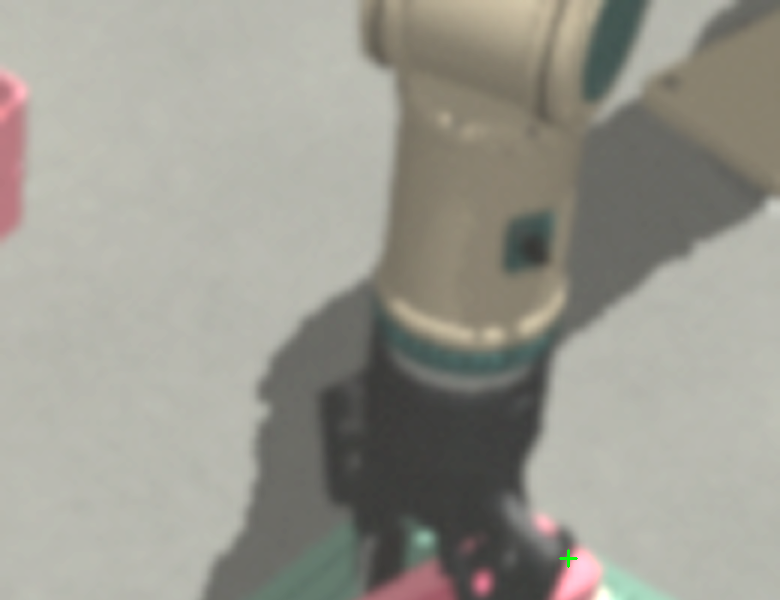

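The palm sits well above the lid, so the real fingertips are about 30 mm higher than the reported TCP suggests. The pads closed on the outer lid. I reopen and descend further by touch.

>>> apply_moves:
  series:
    - [[0,0,0,0,0,0],[0,0,0,0,0,0],[0,0,0,0,0,0],[0,0,0.1,0,0,0],[0,0,0.1,0,0,0]]
  claw: 0.76

```text
clock: 11.78
eef_pos: [492.9, 153.6, -10.6]
tool_rot: [-3.141, 0.0, 1.567]
force: [-0.1, 0.2, 0.6]
width: 75.4
```

>>> apply_moves:
  series:
    - [[0,0,0.06,0,0,0],[0,0,0,0,0,0],[0,0,0.04,0,0,0],[0,0,0,0,0,0],[0,0,0,0,0,0]]

```text
clock: 12.4
eef_pos: [493.0, 153.6, -15.1]
tool_rot: [3.142, -0.0, 1.567]
force: [0.9, -0.7, 0.7]
width: 74.9
```

>>> apply_moves:
  series:
    - [[0,0,0.04,0,0,0],[0,0,0.04,0,0,0],[0,0,0.02,0,0,0],[0,0,0,0,0,0],[0,0,0,0,0,0]]

```text
clock: 13.02
eef_pos: [493.0, 153.6, -20.1]
tool_rot: [3.142, -0.0, 1.567]
force: [0.1, 0.3, -0.5]
width: 75.1
```

```bash
python3 - <<'E'
from h import *
mean(3); im,i=snap("w7"); 
pink,lid=masks(im); P=onplane("wrist",blob(lid,(325,200)),26,i); print(rect(P),P.min(0).round(1),P.max(0).round(1))
c=cv2.convertScaleAbs(cv2.resize(im[230:430,160:480],None,fx=2.5,fy=2.5),alpha=2,beta=20); cv2.imwrite("pics/w7c.png",c)
E
```

```text
mean [493.02 153.61 -20.12] sd [0.01 0.01 0.02] yaw 89.81 F [ 0.17  0.15 -0.65] w 75.3
(array([472.2, 153.2]), array([141.6,  64.5]), -0.11) [401.4 120.8] [542.9 185.5]
```

View pics/w7c.png

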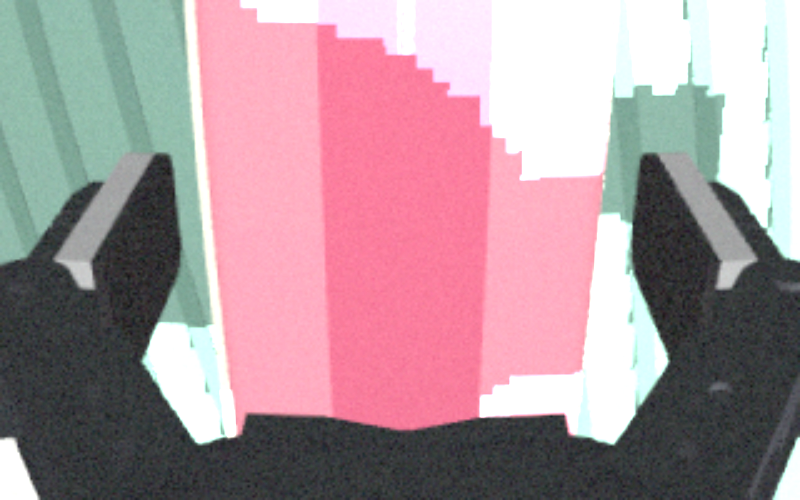

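The pads straddle the set centrally (gaps of 32 and 31 crop pixels). Tips are still above the band's underside, so I continue to touch.

>>> apply_moves:
  series:
    - [[0,0,0.04,0,0,0],[0,0,0.04,0,0,0],[0,0,0.02,0,0,0],[0,0,0,0,0,0],[0,0,0,0,0,0]]

```text
clock: 13.85
eef_pos: [493.0, 153.6, -25.1]
tool_rot: [3.142, -0.0, 1.567]
force: [-0.3, -0.1, 0.0]
width: 75.1
```

>>> apply_moves:
  series:
    - [[0,0,0.04,0,0,0],[0,0,0,0,0,0],[0,0,0.02,0,0,0],[0,0,0,0,0,0],[0,0,0,0,0,0]]

```text
clock: 14.48
eef_pos: [492.9, 153.6, -28.2]
tool_rot: [-3.142, -0.0, 1.567]
force: [-0.3, 0.6, -0.2]
width: 75.2
```

>>> apply_moves:
  series:
    - [[0,0,0.03,0,0,0],[0,0,0,0,0,0],[0,0,0.02,0,0,0],[0,0,0,0,0,0],[0,0,0,0,0,0]]

```text
clock: 15.1
eef_pos: [493.0, 153.6, -30.7]
tool_rot: [-3.142, -0.0, 1.567]
force: [-0.3, -0.9, -0.4]
width: 75.0
```

>>> apply_moves:
  series:
    - [[0,0,0.02,0,0,0],[0,0,0,0,0,0],[0,0,0.02,0,0,0],[0,0,0,0,0,0],[0,0,0,0,0,0]]

```text
clock: 15.72
eef_pos: [493.0, 153.6, -32.7]
tool_rot: [-3.142, 0.0, 1.567]
force: [-0.0, -0.4, -0.2]
width: 75.1
```

>>> apply_moves:
  series:
    - [[0,0,0.02,0,0,0],[0,0,0,0,0,0],[0,0,0.02,0,0,0],[0,0,0,0,0,0],[0,0,0,0,0,0]]

```text
clock: 16.35
eef_pos: [492.9, 153.6, -34.7]
tool_rot: [-3.142, 0.0, 1.568]
force: [-1.5, -0.4, 0.2]
width: 74.9
```

>>> apply_moves:
  series:
    - [[0,0,-0.04,0,0,0],[0,0,0,0,0,0],[0,0,0,0,0,0],[0,0,0,0,0,0],[0,0,0,0,0,0]]
  claw: 0.56

```text
clock: 16.98
eef_pos: [492.9, 153.6, -32.7]
tool_rot: [-3.142, 0.0, 1.567]
force: [0.1, 0.1, -1.2]
width: 66.5
```

>>> apply_moves:
  series:
    - [[0,0,0,0,0,0],[0,0,0,0,0,0],[0,0,0,0,0,0],[0,0,0,0,0,0],[0,0,0,0,0,0]]
  claw: 0.35

```text
clock: 17.6
eef_pos: [493.0, 153.6, -32.2]
tool_rot: [3.142, -0.0, 1.567]
force: [-0.4, 0.4, 5.4]
width: 62.7
```

The fingers stopped at 62.7, against 52 on the outer lid, so they are on the 64 mm band. I lift gently and check.

>>> apply_moves:
  series:
    - [[0,0,-0.05,0,0,0],[0,0,-0.1,0,0,0],[0,0,-0.2,0,0,0],[0,0,-0.2,0,0,0],[0,0,-0.1,0,0,0]]

```text
clock: 18.23
eef_pos: [493.5, 153.8, 0.8]
tool_rot: [3.14, -0.0, 1.567]
force: [0.0, 0.6, -1.2]
width: 62.5
```

```bash
python3 - <<'E'
from h import *
p,y=mean(4); im,i=snap("w8"); pink,lid=masks(im)
for n,m,z in(("pink",pink,44),("lid",lid,26)):
    z2=z+p[2]+32.5
    B=blob(m,(325,200)); P=onplane("wrist",B,z2,i); print(n,rect(P),P.min(0).round(1),P.max(0).round(1))
    for r in (120,160,200,240):
        a=np.where(m[r,200:460])[0]+200; print(r,a.min(),a.max(),onplane("wrist",[[a.min()-.5,r],[a.max()+.5,r]],z2,i).round(1).tolist())
E
```

```text
mean [493.46 153.75   0.72] sd [0.14 0.04 0.31] yaw 89.81 F [-0.26  0.2  -1.14] w 62.9
pink (array([461.7, 154.7]), array([107.5,  53.4]), 0.02) [408. 128.] [515.5 181.4]
120 226 422 [[420.9, 127.8], [420.9, 180.8]]
160 227 421 [[431.9, 127.8], [431.9, 180.9]]
200 228 419 [[443.0, 127.6], [443.0, 180.8]]
240 231 416 [[454.5, 127.7], [454.6, 180.6]]
lid (array([466.6, 154.2]), array([130.4,  64.5]), -0.08) [401.4 122. ] [531.9 186.5]
120 222 422 [[420.1, 121.8], [420.2, 185.7]]
160 223 421 [[433.0, 121.7], [433.1, 185.8]]
200 228 419 [[446.2, 122.8], [446.3, 185.7]]
240 231 416 [[459.9, 123.0], [460.0, 185.5]]
```

Both lids came up (Fz -1.1 N, about 130 g). I carry them to a side stop by the box to re-measure it before placing.

```bash
python3 -c "
from h import *
plan([492.5,-130.4,110],107,10,pos=[493.46,153.75,60])"
```

```text
[-0.568, -0.0, -0.1, -0.0, 0.0, -0.287]
[-0.568, -0.017, -0.1, -0.0, 0.0, -0.287]
[-0.567, -0.034, -0.1, -0.0, 0.0, -0.287]
[-0.566, -0.051, -0.1, -0.0, 0.0, -0.287]
[-0.564, -0.068, -0.1, -0.0, 0.0, -0.287]
[-0.562, -0.085, -0.1, -0.0, 0.0, -0.287]
[-0.559, -0.102, -0.1, -0.0, 0.0, -0.287]
[-0.556, -0.119, -0.1, -0.0, 0.0, -0.287]
[-0.552, -0.135, -0.1, -0.0, 0.0, -0.287]
[-0.548, -0.152, -0.1, -0.0, 0.0, -0.287]
```

>>> apply_moves:
  series:
    - [[0,0,-0.1,0,0,0],[0,0,-0.3,0,0,0],[0,0,-0.4,0,0,0],[0,0,-0.3,0,0,0],[0,0,-0.1,0,0,0]]

```text
clock: 19.1
eef_pos: [493.7, 153.8, 61.3]
tool_rot: [3.14, -0.001, 1.567]
force: [0.2, -0.2, -1.4]
width: 62.9
```

>>> apply_moves:
  series:
    - [[-0.2,0,-0.1,0,0,-0.287],[-0.57,-0.017,-0.1,0,0,-0.287],[-0.57,-0.034,-0.1,0,0,-0.287],[-0.57,-0.051,-0.1,0,0,-0.287],[-0.564,-0.068,-0.1,0,0,-0.287]]

```text
clock: 19.73
eef_pos: [491.9, 27.6, 84.6]
tool_rot: [-3.14, 0.0, 1.719]
force: [0.3, -0.2, -0.8]
width: 62.8
```

>>> apply_moves:
  series:
    - [[-0.67,-0.085,-0.1,0,0,-0.287],[-0.67,-0.102,-0.1,0,0,-0.287],[-0.65,-0.119,-0.1,0,0,-0.287],[-0.6,-0.135,-0.1,0,0,-0.287],[-0.55,-0.152,-0.1,0,0,-0.287]]

```text
clock: 20.35
eef_pos: [494.4, -132.5, 109.5]
tool_rot: [-3.14, -0.0, 1.869]
force: [0.2, -0.9, -1.3]
width: 62.9
```

>>> apply_moves:
  series:
    - [[0,0,0,0,0,0],[0,0,0,0,0,0],[0,0,0,0,0,0],[0,0,0,0,0,0],[0,0,0,0,0,0]]

```text
clock: 20.98
eef_pos: [495.5, -129.9, 109.8]
tool_rot: [-3.141, -0.0, 1.869]
force: [-0.5, 0.2, -1.1]
width: 62.6
```

```bash
python3 - <<'E'
from h import *
mean(3); im,info=snap("b2"); H,S,V=cv2.split(cv2.cvtColor(im,cv2.COLOR_BGR2HSV))
m=(S>60); m=cv2.morphologyEx(m.astype(np.uint8),cv2.MORPH_CLOSE,np.ones((7,7)))
print("pred centre px",projw([519.1,-221.4,80],info))
u=np.array([.956,.2934]);v=np.array([-.2934,.956])
for r in range(20,300,20):
    a=np.where(m[r,:240])[0]
    if len(a)>10:
        p=onplane("wrist",[[a.min()-.5,r],[a.max()+.5,r]],80,info); print(r,a.min(),a.max(),p.round(1).tolist(),"v:",(p@v).round(1),"u:",(p@u).round(1))
B=blob(m[:,:230],(130,180)); P=onplane("wrist",B,80,info); print("u range",(P@u).min().round(1),(P@u).max().round(1),"v",(P@v).min().round(1),(P@v).max().round(1),B.min(0),B.max(0))
E
```

```text
mean [ 495.5  -130.02  109.82] sd [0.02 0.11 0.02] yaw 107.07 F [-0.28  0.02 -1.34] w 62.8
pred centre px [170. 244.]
100 25 239 [[453.7, -360.0], [425.4, -200.3]] v: [-477.3 -316.3] u: [328.1 347.9]
120 21 239 [[468.2, -360.7], [436.3, -197.1]] v: [-482.2 -316.4] u: [341.7 359.3]
140 18 239 [[482.7, -360.8], [447.1, -194.0]] v: [-486.6 -316.6] u: [355.6 370.5]
160 15 239 [[497.5, -361.6], [458.0, -191.0]] v: [-491.7 -316.9] u: [369.6 381.9]
180 13 239 [[512.6, -361.9], [469.1, -188.0]] v: [-496.3 -317.3] u: [383.9 393.3]
200 12 239 [[528.0, -361.6], [480.2, -185.1]] v: [-500.6 -317.8] u: [398.6 404.8]
220 10 239 [[544.3, -363.1], [491.7, -182.2]] v: [-506.8 -318.4] u: [413.8 416.6]
240 9 239 [[561.1, -364.1], [503.5, -179.3]] v: [-512.7 -319.1] u: [429.6 428.7]
260 8 239 [[579.0, -365.9], [515.7, -176.4]] v: [-519.7 -319.9] u: [446.2 441.2]
280 17 239 [[593.2, -355.5], [528.4, -173.5]] v: [-513.9 -320.9] u: [462.8 454.2]
u range 339.0 766.7 v -674.4 -322.3 [12. 85.] [229. 479.]
```

```bash
python3 - <<'E'
from h import *
im=cv2.imread("pics/b2.png"); info=viewer.camera_info("wrist"); H,S,V=cv2.split(cv2.cvtColor(im,cv2.COLOR_BGR2HSV))
m=cv2.morphologyEx((S>60).astype(np.uint8),cv2.MORPH_CLOSE,np.ones((7,7)))
u=np.array([.956,.2934]);v=np.array([-.2934,.956])
for r in range(90,300,20):
    e=np.flatnonzero(np.diff(np.r_[0,m[r],0].astype(int))).reshape(-1,2)
    o=[]
    for a,b in e:
        if b-a>25 and a<250:
            p=onplane("wrist",[[a-.5,r],[b-.5,r]],80,info); o.append((int(a),int(b),(p@v).round(1).tolist()))
    print(r,o)
g=m.copy(); g[:,:60]=0; g[:,232:]=0
B=blob(g,(170,244)); B=B[B[:,1]<200]; P=onplane("wrist",B,80,info); print("u min",(P@u).min().round(1), B.min(0))
E
```

```text
90 [(223, 413, [-326.2, -220.4])]
110 [(122, 304, [-391.6, -280.8])]
130 [(119, 307, [-394.3, -279.2])]
150 [(120, 333, [-394.3, -264.9])]
170 [(121, 353, [-394.5, -253.7])]
190 [(123, 361, [-394.3, -249.0])]
210 [(125, 360, [-394.3, -249.3])]
230 [(127, 358, [-394.6, -250.1])]
250 [(130, 358, [-394.4, -249.8])]
270 [(133, 409, [-394.5, -218.2])]
290 [(216, 407, [-337.1, -218.3])]
u min 337.3 [119.  82.]
```

Both views agree on the lateral rim position to within 0.5 mm and on yaw at 17.06°. I move over the box and settle.

>>> apply_moves:
  series:
    - [[-0.2,-0.08,0,0,0,0],[-0.45,0,0,0,0,0],[-0.55,0,0,0,0,0],[-0.45,0,0,0,0,0],[-0.243,0,0,0,0,0]]

```text
clock: 21.8
eef_pos: [519.1, -224.4, 109.7]
tool_rot: [-3.141, 0.001, 1.866]
force: [-0.1, -1.0, -2.0]
width: 62.5
```

>>> apply_moves:
  series:
    - [[0,0,0.2,0,0,0],[0,0,0.3,0,0,0],[0,0,0.3,0,0,0],[0,0,0.2,0,0,0],[0,0,0,0,0,0]]

```text
clock: 22.42
eef_pos: [518.6, -221.4, 58.7]
tool_rot: [-3.14, -0.002, 1.869]
force: [0.7, -0.1, -1.5]
width: 62.6
```

```bash
python3 - <<'E'
from h import *
p,y=mean(4)
u=np.array([.956,.2934]);v=np.array([-.2934,.956]); print("u,v",p[:2]@u,p[:2]@v,"want 431.6 -364.35")
im,i=snap("b3"); pink,lid=masks(im)
for n,m,z in(("pink",pink,44),("lid",lid,26)):
    P=onplane("wrist",blob(m,(325,150)),z+p[2]+32.2,i); print(n,(P@u).min().round(1),(P@v).min().round(1),(P@v).max().round(1))
st()
E
```

```text
mean [ 519.27 -221.81   59.51] sd [0.47 0.27 0.57] yaw 107.05 F [ 0.48 -0.29 -1.23] w 62.7
u,v 431.34576370426606 -364.40985857602976 want 431.6 -364.35
pink 345.4 -393.7 -339.2
lid 339.6 -398.8 -332.4
t 22.68 p [ 519.8 -222.3   60.4] rpy [1.7995e+02 4.0000e-02 1.0703e+02] F [ 1.  -0.5 -1.3] T [ 0.04 -0.    0.02] w 62.7
```

>>> apply_moves:
  series:
    - [[0,0,0,0,0,0],[0,0,0,0,0,0],[0,0,0,0,0,0],[0,0,0,0,0,0],[0,0,0,0,0,0]]

```text
clock: 23.3
eef_pos: [519.3, -222.1, 59.8]
tool_rot: [-3.142, -0.0, 1.868]
force: [-0.2, 0.0, -1.2]
width: 62.8
```

```bash
python3 - <<'E'
from h import *
p,y=mean(3)
u=np.array([.956,.2934]);v=np.array([-.2934,.956]); print("u,v",p[:2]@u,p[:2]@v)
im,i=snap("b4"); pink,lid=masks(im)
for n,m,z in(("pink",pink,44),("lid",lid,26)):
    z2=z+p[2]+32.2; P=onplane("wrist",blob(m,(325,150)),z2,i); print(n,(P@u).min().round(1),(P@v).min().round(1),(P@v).max().round(1))
    for r in range(130,250,30):
        a=np.where(m[r,200:460])[0]+200; q=onplane("wrist",[[a.min()-.5,r],[a.max()+.5,r]],z2,i)@v; print(r,a.min(),a.max(),q.round(1),q.mean().round(2))
E
```

```text
mean [ 519.35 -222.1    59.82] sd [0.01 0.01 0.01] yaw 107.03 F [ 0.04 -0.24 -1.77] w 62.6
u,v 431.3298715927102 -364.7033751835546
pink 345.2 -393.3 -339.2
130 220 416 [-393.3 -339.6] -366.49
160 221 415 [-393.3 -339.7] -366.49
190 222 414 [-393.4 -339.6] -366.5
220 224 412 [-393.3 -339.7] -366.51
lid 339.4 -398.3 -332.5
130 220 421 [-398.4 -333.4] -365.86
160 221 421 [-398.3 -333. ] -365.69
190 222 420 [-398.4 -332.9] -365.68
220 224 418 [-398.3 -333. ] -365.68
```

>>> apply_moves:
  series:
    - [[0.014,0.004,0.1,0,0,0],[0,0,0.1,0,0,0],[0,0,0.08,0,0,0],[0,0,0,0,0,0],[0,0,0,0,0,0]]

```text
clock: 24.12
eef_pos: [519.4, -221.4, 45.8]
tool_rot: [3.142, -0.0, 1.868]
force: [0.3, 0.3, -1.5]
width: 62.5
```

>>> apply_moves:
  series:
    - [[0,0,0.02,0,0,0],[0,0,0.02,0,0,0],[0,0,0.02,0,0,0],[0,0,0,0,0,0],[0,0,0,0,0,0]]

```text
clock: 24.75
eef_pos: [519.3, -221.4, 42.8]
tool_rot: [-3.142, 0.0, 1.868]
force: [-0.2, -0.0, -1.9]
width: 63.0
```

>>> apply_moves:
  series:
    - [[0,0,0.02,0,0,0],[0,0,0.02,0,0,0],[0,0,0.02,0,0,0],[0,0,0,0,0,0],[0,0,0,0,0,0]]

```text
clock: 25.38
eef_pos: [519.3, -221.4, 39.8]
tool_rot: [-3.142, -0.0, 1.868]
force: [-0.2, 0.7, -1.4]
width: 62.9
```

>>> apply_moves:
  series:
    - [[0,0,0.02,0,0,0],[0,0,0.02,0,0,0],[0,0,0,0,0,0],[0,0,0,0,0,0],[0,0,0,0,0,0]]

```text
clock: 26.0
eef_pos: [519.3, -221.4, 37.9]
tool_rot: [-3.142, -0.0, 1.868]
force: [0.7, -0.6, -0.6]
width: 62.6
```

>>> apply_moves:
  series:
    - [[0,0,0.02,0,0,0],[0,0,0.01,0,0,0],[0,0,0,0,0,0],[0,0,0,0,0,0],[0,0,0,0,0,0]]

```text
clock: 26.62
eef_pos: [519.4, -221.4, 36.4]
tool_rot: [3.142, 0.0, 1.868]
force: [0.4, 0.1, -1.9]
width: 63.0
```

>>> apply_moves:
  series:
    - [[0,0,0.01,0,0,0],[0,0,0,0,0,0],[0,0,0,0,0,0],[0,0,0,0,0,0],[0,0,0,0,0,0]]

```text
clock: 27.25
eef_pos: [519.4, -221.4, 35.9]
tool_rot: [-3.142, 0.0, 1.868]
force: [0.5, 0.2, -1.5]
width: 62.6
```

>>> apply_moves:
  series:
    - [[0,0,0.01,0,0,0],[0,0,0.006,0,0,0],[0,0,0,0,0,0],[0,0,0,0,0,0],[0,0,0,0,0,0]]

```text
clock: 27.88
eef_pos: [519.4, -221.4, 35.8]
tool_rot: [3.141, 0.0, 1.868]
force: [-1.7, 1.0, 5.7]
width: 62.7
```

```bash
python3 -c "
from h import *
mean(4)"
```

```text
mean [ 519.4  -221.41   35.79] sd [0.01 0.03 0.01] yaw 107.03 F [-1.64  0.85  5.87] w 62.8
```

Contact came exactly at the predicted height (35.8), so the lid is seated. I ease off slightly and open.

>>> apply_moves:
  series:
    - [[0,0,-0.006,0,0,0],[0,0,0,0,0,0],[0,0,0,0,0,0],[0,0,0,0,0,0],[0,0,0,0,0,0]]

```text
clock: 28.7
eef_pos: [519.4, -221.4, 35.8]
tool_rot: [3.142, 0.0, 1.868]
force: [-1.7, 1.9, 4.9]
width: 63.1
```

>>> apply_moves:
  series:
    - [[0,0,0,0,0,0],[0,0,0,0,0,0],[0,0,0,0,0,0],[0,0,0,0,0,0],[0,0,0,0,0,0]]
  claw: 0.76

```text
clock: 29.32
eef_pos: [519.3, -221.4, 35.3]
tool_rot: [-3.142, -0.0, 1.868]
force: [-0.6, -0.1, 0.0]
width: 75.6
```

```bash
python3 - <<'E'
from h import *
p,y=mean(3)
u=np.array([.956,.2934]);v=np.array([-.2934,.956]); print("u,v",p[:2]@u,p[:2]@v)
im,i=snap("b5"); pink,lid=masks(im)
for n,m,z in(("pink",pink,112),("lid",lid,94)):
    P=onplane("wrist",blob(m,(325,150)),z,i); print(n,rect(P)[2],(P@u).min().round(1),(P@v).min().round(1),(P@v).max().round(1))
    for r in range(130,250,50):
        a=np.where(m[r,200:460])[0]+200; q=onplane("wrist",[[a.min()-.5,r],[a.max()+.5,r]],z,i)@v; print(r,q.round(1),q.mean().round(2))
E
```

```text
mean [ 519.34 -221.37   35.31] sd [0.01 0.01 0.02] yaw 107.03 F [-0.55  0.03 -0.03] w 75.3
u,v 431.53755191436153 -364.00288572445083
pink 16.96 345.5 -392.7 -338.5
130 [-392.5 -338.8] -365.65
180 [-392.7 -338.9] -365.8
230 [-392.7 -338.9] -365.82
lid 17.03 339.7 -397.7 -331.7
130 [-397.5 -332.5] -365.0
180 [-397.8 -332.5] -365.16
230 [-397.8 -332.2] -364.99
```

The inner lid is released and its level and position are consistent. I rise above the set, re-centre on the outer lid (about 1.5 mm to -v) and narrow the jaws to about 61 mm.

>>> apply_moves:
  series:
    - [[0,0,-0.15,0,0,0],[0,0,-0.3,0,0,0],[0,0,-0.3,0,0,0],[0,0,-0.15,0,0,0],[-0.033,-0.02,0,0,0,0]]

```text
clock: 30.15
eef_pos: [519.5, -223.4, 81.3]
tool_rot: [3.14, 0.001, 1.868]
force: [-0.2, -0.3, -0.2]
width: 74.9
```

>>> apply_moves:
  series:
    - [[0,0,0,0,0,0],[0,0,0,0,0,0],[0,0,0,0,0,0],[0,0,0,0,0,0],[0,0,0,0,0,0]]
  claw: 0.43

```text
clock: 30.78
eef_pos: [518.8, -223.2, 80.2]
tool_rot: [-3.141, -0.0, 1.868]
force: [0.1, -0.5, -0.4]
width: 60.8
```

```bash
python3 - <<'E'
from h import *
p,y=mean(2)
u=np.array([.956,.2934]);v=np.array([-.2934,.956]); print("u,v",p[:2]@u,p[:2]@v)
im,i=snap("b6"); pink,lid=masks(im)
for n,m,z in(("pink",pink,112),("lid",lid,94)):
    P=onplane("wrist",blob(m,(325,150)),z,i); print(n,rect(P)[2],(P@u).min().round(1))
    for r in range(130,290,50):
        a=np.where(m[r,200:460])[0]+200; q=onplane("wrist",[[a.min()-.5,r],[a.max()+.5,r]],z,i)@v; print(r,q.round(1),q.mean().round(2))
cv2.imwrite("pics/b6c.png",cv2.convertScaleAbs(cv2.resize(im[180:420,160:480],None,fx=2.5,fy=2.5),alpha=1.8,beta=15))
E
```

```text
mean [ 518.85 -223.19   80.27] sd [0.01 0.02 0.02] yaw 107.03 F [ 0.13 -0.02 -0.42] w 60.8
u,v 430.5337933532826 -365.6026790602743
pink 16.92 345.5
130 [-392.5 -338.9] -365.71
180 [-392.6 -339.2] -365.88
230 [-392.6 -339.1] -365.85
280 [-392.8 -339.2] -366.03
lid 17.13 339.8
130 [-395.8 -332.3] -364.07
180 [-395.9 -332.6] -364.24
230 [-395.8 -332.5] -364.16
280 [-396.2 -335.8] -366.0
```

View pics/b6c.png

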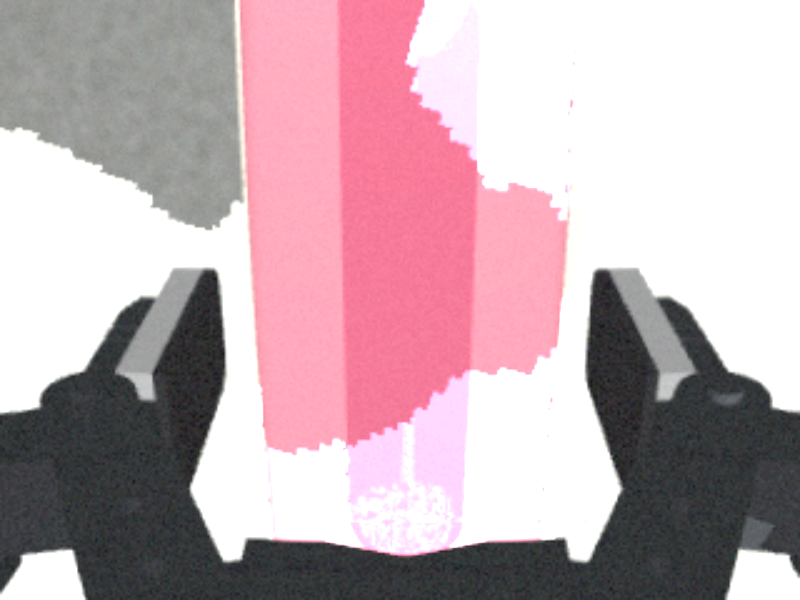

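Twelve views are used. The last shows the open pads (crop columns 223 and 588) symmetric about the outer lid (258-562). I descend and touch the ledge gently.

>>> apply_moves:
  series:
    - [[0,0,0.08,0,0,0],[0,0,0.08,0,0,0],[0,0,0.08,0,0,0],[0,0,0.08,0,0,0],[0,0,0,0,0,0]]

```text
clock: 31.55
eef_pos: [518.6, -223.1, 63.9]
tool_rot: [-3.141, -0.001, 1.868]
force: [0.1, -0.2, 0.6]
width: 60.6
```

>>> apply_moves:
  series:
    - [[0,0,0.02,0,0,0],[0,0,0.02,0,0,0],[0,0,0.02,0,0,0],[0,0,0,0,0,0],[0,0,0,0,0,0]]

```text
clock: 32.17
eef_pos: [518.9, -223.2, 61.4]
tool_rot: [3.142, 0.0, 1.868]
force: [-0.5, -0.5, -0.7]
width: 61.0
```

>>> apply_moves:
  series:
    - [[0,0,0.02,0,0,0],[0,0,0,0,0,0],[0,0,0.02,0,0,0],[0,0,0,0,0,0],[0,0,0,0,0,0]]

```text
clock: 32.8
eef_pos: [518.9, -223.3, 59.3]
tool_rot: [-3.142, -0.0, 1.868]
force: [0.8, -1.2, -0.3]
width: 60.6
```

>>> apply_moves:
  series:
    - [[0,0,0.02,0,0,0],[0,0,0,0,0,0],[0,0,0.01,0,0,0],[0,0,0,0,0,0],[0,0,0,0,0,0]]

```text
clock: 33.42
eef_pos: [518.9, -223.3, 57.8]
tool_rot: [-3.142, -0.0, 1.868]
force: [0.2, -0.7, -0.3]
width: 60.9
```

>>> apply_moves:
  series:
    - [[0,0,0.02,0,0,0],[0,0,0,0,0,0],[0,0,0.02,0,0,0],[0,0,0,0,0,0],[0,0,0,0,0,0]]

```text
clock: 34.05
eef_pos: [518.9, -223.2, 55.8]
tool_rot: [-3.142, -0.0, 1.868]
force: [-0.2, 0.2, 0.4]
width: 61.0
```

>>> apply_moves:
  series:
    - [[0,0,0.02,0,0,0],[0,0,0,0,0,0],[0,0,0.02,0,0,0],[0,0,0,0,0,0],[0,0,0,0,0,0]]

```text
clock: 34.67
eef_pos: [519.1, -223.3, 54.9]
tool_rot: [3.141, 0.0, 1.868]
force: [-2.3, 1.1, 9.0]
width: 60.9
```

The ledge contact came at TCP z = 55. I raise 4 mm clear of it, then close on the outer lid.

>>> apply_moves:
  series:
    - [[0,0,-0.1,0,0,0],[0,0,0,0,0,0],[0,0,0,0,0,0],[0,0,0,0,0,0],[0,0,0,0,0,0]]

```text
clock: 35.3
eef_pos: [518.8, -223.2, 58.6]
tool_rot: [-3.141, -0.0, 1.868]
force: [0.3, -0.8, -0.6]
width: 61.3
```

>>> apply_moves:
  series:
    - [[0,0,0,0,0,0],[0,0,0,0,0,0],[0,0,0,0,0,0],[0,0,0,0,0,0],[0,0,0,0,0,0]]
  claw: 0.05

```text
clock: 35.92
eef_pos: [519.0, -223.3, 59.1]
tool_rot: [3.141, 0.0, 1.868]
force: [-0.6, 0.3, 5.0]
width: 52.7
```

>>> apply_moves:
  series:
    - [[0,0,-0.03,0,0,0],[0,0,-0.05,0,0,0],[0,0,-0.1,0,0,0],[0,0,-0.15,0,0,0],[0,0,-0.1,0,0,0]]

```text
clock: 36.55
eef_pos: [519.1, -223.4, 81.0]
tool_rot: [3.141, 0.0, 1.868]
force: [0.3, 0.5, -0.7]
width: 52.5
```

>>> apply_moves:
  series:
    - [[0,0,-0.15,0,0,0],[0,0,-0.3,0,0,0],[0,0,-0.4,0,0,0],[0,0,-0.35,0,0,0],[0,0,-0.15,0,0,0]]

```text
clock: 37.17
eef_pos: [519.7, -223.5, 149.6]
tool_rot: [3.14, 0.002, 1.868]
force: [0.0, -0.3, -0.3]
width: 53.0
```

>>> apply_moves:
  series:
    - [[0,0,-0.1,0,0,0],[0,0,-0.1,0,0,0],[0,0,0,0,0,0],[0,0,0,0,0,0],[0,0,0,0,0,0]]

```text
clock: 37.8
eef_pos: [518.6, -223.1, 157.4]
tool_rot: [-3.141, -0.001, 1.868]
force: [0.7, -0.1, -1.1]
width: 52.6
```

```bash
python3 - <<'E'
from h import *
p,y=mean(4); st()
u=np.array([.956,.2934]);v=np.array([-.2934,.956])
im,i=snap("b7"); pink,lid=masks(im); d=p[2]-59.1
P=onplane("wrist",blob(pink,(325,150)),112+d,i); print("pink",d,rect(P)[2],(P@u).min().round(1),(P@v).min().round(1),(P@v).max().round(1))
t=viewer.get_image("top"); cv2.imwrite("pics/t9.png",t)
s=viewer.get_image("scene"); cv2.imwrite("pics/s9.png",s)
for c in("top","scene"):
    for l in("inner_lid_mid","outer_lid_mid","lunchbox_rim"): print(c,l,[(round(q["score"],2),round(q["location"][0]*640),round(q["location"][1]*480)) for q in viewer.find_in(c,l)])
def pj(X,c):
    i=viewer.camera_info(c); q=np.array(i["K"])@(np.array(i["R"])@np.array(X,float)+i["t"]); return (q[:2]/q[2]).round(0)
for c in("top","scene"): print(c,"pred inner",pj([518.2,-221.9,88],c),"outer",pj([518.2,-221.9,104+d],c),"empty mat",pj([493,153,30],c))
a=s; h=cv2.cvtColor(s,cv2.COLOR_BGR2HSV); 
c0=pj([518.2,-221.9,88],"scene").astype(int); print("white px near inner lid", [(r,int(((h[r,c0[0]-30:c0[0]+35,1]<45)&(h[r,c0[0]-30:c0[0]+35,2]>170)).sum()), int((((h[r,c0[0]-30:c0[0]+35,0]>160))&(h[r,c0[0]-30:c0[0]+35,1]>60)).sum())) for r in range(c0[1]-50,c0[1]+30,4)])
E
```

```text
mean [ 518.71 -223.18  157.54] sd [0.05 0.03 0.07] yaw 107.03 F [ 0.33 -0.05 -0.25] w 52.6
t 38.0 p [ 518.8 -223.2  157.7] rpy [-1.7999e+02 -1.0000e-02  1.0703e+02] F [-0.6  0.4 -1.2] T [-0.01 -0.02 -0.01] w 52.6
pink 98.44299859295734 17.07 345.4 -393.0 -338.8
top inner_lid_mid [(0.93, 406, 288)]
top outer_lid_mid [(0.72, 125, 295), (0.65, 428, 284), (0.64, 219, 194)]
top lunchbox_rim [(0.86, 398, 293)]
scene inner_lid_mid [(0.68, 310, 191)]
scene outer_lid_mid [(0.77, 340, 347), (0.68, 305, 165), (0.62, 306, 216)]
scene lunchbox_rim [(0.55, 308, 215)]
top pred inner [416. 291.] outer [431. 293.] empty mat [248. 303.]
scene pred inner [310. 193.] outer [309. 160.] empty mat [400. 276.]
white px near inner lid [(143, 0, 0), (147, 0, 4), (151, 0, 15), (155, 0, 21), (159, 0, 23), (163, 0, 24), (167, 0, 29), (171, 0, 26), (175, 0, 17), (179, 4, 5), (183, 7, 0), (187, 8, 0), (191, 2, 6), (195, 0, 10), (199, 8, 14), (203, 13, 18), (207, 14, 22), (211, 0, 28), (215, 0, 37), (219, 0, 32)]
```

```bash
python3 - <<'E'
from h import *
i=viewer.camera_info("scene"); K,R,t=(np.array(i[k]) for k in("K","R","t"))
def pj(X): q=(np.array(X,float)@R.T+t)@K.T; return q[:,:2]/q[:,2:]
u=np.array([.956,.2934,0]);v=np.array([-.2934,.956,0]); c=np.array([518.2,-221.9,0])
def hull(L,W,zs): return cv2.convexHull(pj([c+a*L/2*u+b*W/2*v+[0,0,z] for a in(-1,1) for b in(-1,1) for z in zs]).astype(np.float32))[:,0]
s=cv2.imread("pics/s9.png"); h=cv2.cvtColor(s,cv2.COLOR_BGR2HSV)
w=((h[...,1]<60)&(h[...,2]>140)); w[:, :270]=0; w[:,350:]=0; w[:170]=0; w[235:]=0
y,x=np.where(w); print("white bbox",x.min(),x.max(),y.min(),y.max(),"pred",hull(180,64,(82,94)).min(0).round(),hull(180,64,(82,94)).max(0).round())
for n in("scene0","s9"):
    im=cv2.imread(f"pics/{n}.png"); H=cv2.cvtColor(im,cv2.COLOR_BGR2HSV); m=(H[...,0]>160)&(H[...,1]>70); m[:,:270]=0;m[:,350:]=0;m[:205]=0;m[245:]=0
    y,x=np.where(m); print(n,"box bbox",x.min(),x.max(),y.max(), "bottom x", x[y==y.max()])
E
```

```text
white bbox 271 334 176 211 pred [282. 173.] [336. 214.]
scene0 box bbox 286 332 233 bottom x [298 299 300 301]
s9 box bbox 286 332 233 bottom x [298 299 300 301]
```

The box outline is pixel-identical to the start and the inner lid is where it should be, so I hand in.

```bash
python3 -c "
from h import *
st(); print(ctrl.finish_job()); st()"
```

```text
t 38.45 p [ 518.9 -223.2  157.8] rpy [180.    -0.   107.03] F [ 0.3  0.  -0.6] T [ 0.02  0.03 -0.02] w 52.7
the job is handed in; nothing more can be done
None
the job is handed in; nothing more can be done
```

I carried both lids by the white inner lid onto the lunchbox, seated them by touch and let go. I then lifted off the pink outer lid alone, and the job was handed in at 38.5 s with it still held.

**Last checks**
- **Seating:** contact came at the predicted height (TCP z 35.8 mm).
- **Outer lid:** it is held level, about 98 mm up from where it was nested, with about 0.6 N hanging on the wrist.
- **Inner lid:** the scene camera shows it on the box within a few pixels of where I predicted. The left side of that white-area check was contaminated, so it does not prove the lid is level to the millimetre.
- **Lunchbox:** its outline in the scene camera is the same, to the pixel, as at the start.
- **Fork, chopsticks and snack cup:** I never went near them, but did not re-measure them.

**What disagreed**
- **Tip height:** the fingertips sit roughly 30 mm higher than the stated tool point. My first closing therefore gripped only the outer lid on the mat. I reopened without lifting and went lower to reach the inner lid.
- **Top camera:** it was about 8 mm low in x compared with the wrist and scene cameras, so I used the wrist camera for positions.
- **Box length:** the box centre along its length was uncertain by about 1 mm between views, but the lid still went in without side force.

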